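Set a rotary tool's speed lever to the third click and start it

ROBOT

A 6-joint arm with a two-finger parallel gripper is mounted at the origin on the work surface. World frame = base frame: x ahead of the robot, y to its left, z up, the work surface at z = 0. Lengths are in m, angles in rad, forces in N, time in s.
With the tool pointing down it reaches from about 0.325 to 0.75 m from the base axis. Payload 7.6 kg.
Tool frame: the origin (TCP) lies midway between the tips of the shut fingers; the grasp point (between the pads) lies 19 mm behind it; z points along the fingers, y is the line along which they close (so a half turn about z gives the same grasp; the last joint's range is limited). The gripper opens to 85 mm and grips with 20 to 120 N. Pads are 22 mm wide; open, the fingers measure 114 mm over their backs; the gripper's body (76 mm by 85 mm) begins 54 mm behind the grasp point. The pads swing forward as they close: fully open they stand 13 mm farther back than shut.
Start: joints at [1.226, 0.052, 1.401, -0, 1.689, -0.07], TCP at [0.142, 0.505, 0.206] pointing down, gripper open.
Joint ranges: [-2.9, 2.9], [-0.91, 2.17], [0.12, 2.37], [-1.06, 4.2], [0.26, 2.73], [-2.93, 2.93]. Speed limits (rad/s): [2.57, 2.57, 3.01, 3.14, 3.14, 3.14].

INTERFACE

Orientations are given as a 3x3 rotation matrix whose columns are the frame's x, y, z axes.
In Python, from plant import bot, vision gives the robot as it stands.
- The arm moves only by the tool drive_tool, never from a script. Its argument "steps" is a list of rows, each a list of 6 numbers: the shift along the tool's x, y, z in cm, then the turn, a rotation vector about the tool's x, y, z in degrees. A call has 1 to 5 rows; each row is the pose to reach, as a shift and turn from the pose commanded when the call began, along the tool's axes at that moment; what a row does not reach only later rows make up. A row lasts 1/8 s, in which the tool goes at most 62.5 mm and 10.7 degrees, less where a joint would pass 70% of its speed; a pose out of reach is approached as far as the arm can. A call with a gripper value outside its range is refused whole. "gripper" is the gripper command: -1 is shut, 1 is fully open, values between are in proportion, set as the call begins (left out, the last holds). The fingers move at their own pace and stop on an object; "force" is the grip in N (left out, the last holds). Time passes only in rows, so rows that repeat a pose let the fingers close. It gives the time, the measured TCP pose, the force, the opening and the grip force at its end, in the units of the state.
- bot.sense(): the state, without advancing time (a new reading comes with each control period).
- vision.grab_frame(name): name is "scene" or "side" or "wrist"; returns the picture (400x640x3 uint8, red, green, blue); there is no depth.
- vision.camera_info(name): a dict with "intrinsics" (3x3 intrinsics, pixels), "rvec" (rotation vector, rad) and "tvec" (3), from world to camera coordinates, as OpenCV has them. Camera axes: x right, y down, z forward; pixel columns grow to the right and rows downward; lengths in m; the calibration is good to about 2 mm. A picture is of the moment at which its call begins: read the wrist's pose just before it. camera_info takes no time and is no camera call; for the wrist camera it gives the pose at the moment of the call.
- bot.close_job(): hands the job in; it is judged then, once.
The state is a dict: "time_s": time; "joints": joint angles; "dq": joint speeds; "effort": joint torques, N m; "position": TCP position; "tool_rot": TCP orientation; "contact_force": force on the tool from outside, world axes, zero at the start; "moment": the same for the moment, N m; "gripper_width": opening from 0.0 (shut) to 1.0 (fully open); "grasp_force": force on a finger pad.
Only numpy, scipy, OpenCV 4.12 (cv2) and the standard library are available. Lean on these libraries where they do the work, as an engineer would, in place of code of your own. Each camera call takes 0.05 s, during which the arm holds its last target. There are 200 camera calls.

TASK

The red speed lever on the grey power unit has been left at some speed: push it with a fingertip fully back to its off stop (the red mark), let it settle there, then push it forward, towards the green button, and count the clicks, stopping at the third click (the yellow mark) without ever running on to the fourth, and take the finger away. With the lever on the third click, press the green start button all the way in and let it come back out. Only push and press, gently: do not pinch the lever, lift or shove the unit, or disturb the other things on the bench.

Things in the scene. Friction and masses are not known exactly. Their poses are not given: they have to be found in the camera images.
- unit: grey bench power unit, loose on rubber feet, over 3 kg; 130 (x) x 240 (y) x 70 mm tall, top face flat at z = 70 mm; origin at the centre of its underside, x away from the robot, y to the left, along the lever's slot. At about 10 N or less sideways it stays put.
- lever_top (a point): centre of the top of the red speed lever: a block 26 (x) x 14 (y) x 22 mm tall whose top stands 25 mm above the unit's top face; it slides only along the unit's y, its off position at x = 12, y = -85 mm from the unit's origin
- lever (a joint): lever travel along the unit's +y in m: 0 = off, at a hard stop; clicks every 0.014, the third at 0.042, the last at 0.070. Starts on click 1 or 2 (rarely on the ridge between). Passing the ridge half-way between clicks takes 3 to 6 N; then the lever snaps ahead of the finger to the next click and the push fades. Left alone it rests within 1 mm of a click
- start_top (a point): centre of the top of the round green start button, 28 mm across, in a black collar 44 mm across; it lies at x = -5, y = 75, z = 92 mm from the unit's origin; collar 12 mm above the unit's top face
- start (a joint): how far the start button is pressed in m, straight down: 0 = out, 0.006 = fully in, spring return, fully in at about 5 N
- cradle: loose black rubber cradle 90 x 44 x 26 mm right of the unit (leave alone)
- handpiece: loose dark rotary handpiece, 23 mm thick, about 165 mm long, lying in the cradle; origin on its axis (leave alone)
- driver: loose red-handled screwdriver, 150 mm, lying on the robot's side of the unit (leave alone)
- jar: loose small brass-coloured jar, 44 mm across, 50 mm tall, left of the unit (leave alone)
- magnet: loose red and black bar, 110 x 26 x 18 mm, robot's side, left (leave alone)
- rule: loose steel rule 200 x 28 x 4 mm behind the unit (leave alone)
- tray: loose clear tray with brass bits, 75 x 55 x 20 mm, left of the unit (leave alone)

How it is judged:
On the way, in this order (a step that is already met when the one before it is completed fails the run):
1. the lever is pushed fully back to off (within 4 mm of the stop) and settles (value of joint lever below 0.004 m), for 0.2 s.
2. the lever rests on the third click (within 4 mm) and the fingers are off it (value of joint lever between 0.038 and 0.046 m and velocity of joint lever between -0.01 and 0.01 m/s and contact force between the fingers and lever_c0 below 0.1 N and contact force between the fingers and lever_c1 below 0.1 N), for 0.3 s.
3. the start button is pressed all the way in (more than 4.5 mm) (value of joint start above 0.0045 m), for 0.05 s.
At the end, for the whole second after the job is handed in: The lever rests within 4 mm of the third click (0.042 m), the start button is back out (less than 1.5 mm in), and the unit stands flat and at rest within 20 mm of where it was (value of joint lever between 0.038 and 0.046 m and value of joint start below 0.0015 m and distance of unit from where it was at the start of the episode below 0.02 m and angle between unit's own z axis and vertical below 0.05 rad and linear speed of unit below 0.02 m/s); the robot touches nothing.
It fails at once if the lever is run on past the third click to the ridge of the fourth (beyond 48.5 mm) (value of joint lever above 0.0485 m).
It fails at once if the start button is pressed (over 3 mm) while the lever is not on the third click (value of joint start above 0.003 m and not (value of joint lever between 0.038 and 0.046 m)).
It fails at once if the lever is pinched (fingers press on both its y halves at once, over 2 N each) or forced (over 60 N) ((contact force between the fingers and lever_c0 above 2 N and contact force between the fingers and lever_c1 above 2 N) or contact force between the fingers and lever_c0 above 60 N or contact force between the fingers and lever_c1 above 60 N).
It fails at once if the unit is shoved more than 20 mm, tipped or lifted (distance of unit from where it was at the start of the episode above 0.02 m or angle between unit's own z axis and vertical above 0.1 rad).
It fails at once if a bystander is moved more than 30 mm or lifted (distance of any of cradle, handpiece, driver, jar, magnet, rule, tray from where it was at the start of the episode above 0.03 m).
It also fails if it takes over 72 s, if anything falls off the work surface, if the arm or the gripper's body presses on something with over 40 N, if the wrist force passes 120 N, or if a joint passes its speed limit or range.

## Working session

There is one attempt and no reset: what is moved stays moved. The work goes in short steps, Python scripts to look and compute and a tool call to move; the robot and the scene stay as the last step left them, time stands still between calls to the robot, and variables do not carry over. Pictures are saved under pics/ and viewed, at most 10 in all, crops included, and the job is handed in when it is done.

Besides the shell and the picture viewer there is one more tool, called after "Emit:" by a JSON object that holds its "name" and its "arguments", one argument or row to a line. drive_tool: Moves the arm, as the interface text tells. Its arguments: {"type":"object","properties":{"steps":{"type":"array","items":{"type":"array","items":{"type":"number"}}},"gripper":{"type":"number"},"force":{"type":"number"}},"required":["steps"]}

```bash
mkdir -p pics; cat > h.py <<'E'
import numpy as np, cv2
from plant import bot, vision
def cam(n):
    c=vision.camera_info(n);K=np.array(c["intrinsics"],float);R=cv2.Rodrigues(np.array(c["rvec"],float))[0];t=np.array(c["tvec"],float).ravel();return K,R,t
def ray(n,uv,z):
    K,R,t=cam(n);d=R.T@np.linalg.inv(K)@np.array([uv[0],uv[1],1.]);o=-R.T@t;return o+d*(z-o[2])/d[2]
def grab(n,f=None):
    im=np.array(vision.grab_frame(n))[:,:,::-1].copy()
    if f: cv2.imwrite(f,im)
    return im
def blobs(im,lo,hi,amin=30):
    h=cv2.cvtColor(im,cv2.COLOR_BGR2HSV);m=cv2.inRange(h,np.array(lo),np.array(hi))
    n,_,s,c=cv2.connectedComponentsWithStats(m)
    return [(c[i].round(1).tolist(),s[i].tolist()) for i in range(1,n) if s[i][4]>=amin]
E
python3 - <<'E'
from h import *
a=grab("scene","pics/a.png");b=grab("side","pics/b.png")
for n,i in(("scene",a),("side",b)):
    K,R,t=cam(n);print(n,(-R.T@t).round(3),"dir",R[2].round(2))
    print("green",blobs(i,(45,100,50),(80,255,255)));print("red",blobs(i,(0,140,80),(6,255,255)));print("yel",blobs(i,(23,120,120),(34,255,255),5))
s=bot.sense();print(s["time_s"],s["tool_rot"],s["contact_force"])
E
```

```text
scene [ 0.954 -0.511  0.82 ] dir [-0.39  0.55 -0.74]
green [([282.3, 208.3], [276, 204, 13, 9, 89])]
red [([303.2, 72.6], [289, 64, 31, 18, 322]), ([253.7, 193.8], [239, 181, 29, 28, 383]), ([204.9, 254.7], [194, 245, 24, 21, 289]), ([253.0, 263.2], [246, 257, 15, 12, 103])]
yel [([243.1, 253.3], [240, 251, 7, 5, 23]), ([395.6, 371.3], [377, 342, 38, 58, 267])]
side [ 0.527 -0.593  0.634] dir [ 0.04  0.77 -0.64]
green [([297.9, 237.4], [291, 231, 15, 14, 171])]
red [([187.2, 132.6], [170, 126, 34, 18, 315]), ([235.8, 246.1], [227, 233, 17, 28, 363]), ([317.4, 295.3], [309, 290, 17, 12, 163]), ([247.2, 325.5], [225, 317, 46, 17, 691]), ([372.6, 384.6], [367, 380, 10, 10, 52])]
yel [([263.5, 224.8], [261, 224, 6, 2, 6]), ([279.0, 227.6], [277, 227, 5, 2, 5]), ([502.5, 320.2], [488, 287, 30, 66, 218]), ([295.7, 294.1], [291, 293, 10, 4, 29])]
0.1 [[-9.62484370e-01  2.71336664e-01 -5.02943999e-04]
 [ 2.71337101e-01  9.62483471e-01 -1.32102639e-03]
 [ 1.25632392e-04 -1.40793462e-03 -9.99999001e-01]] [ 0.31455378 -0.311481   -1.13927248]
```

View pics/a.png

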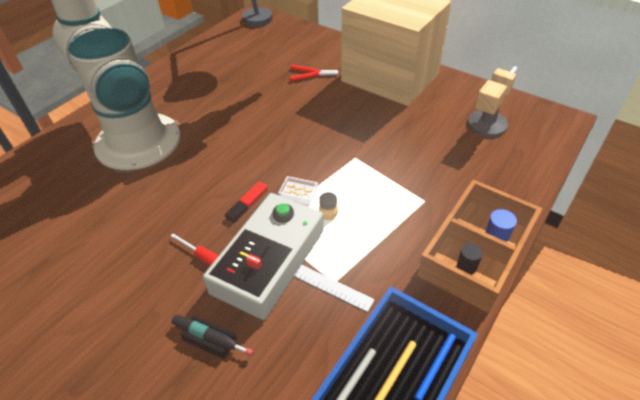

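View pics/b.png

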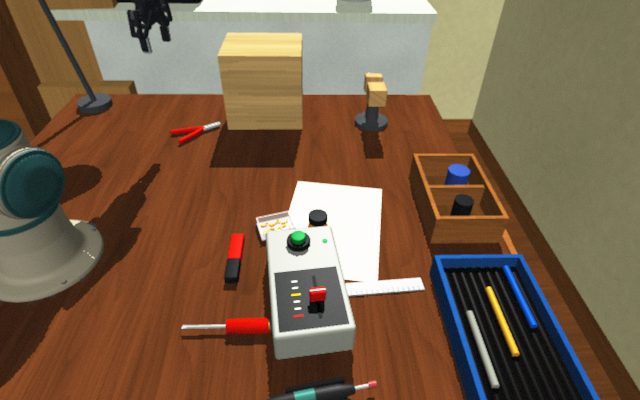

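Both views show the unit with its button at scene (282,208) and side (298,237), and the lever at scene (253,263) and side (317,295). The arm is out of the way at the far left.

```bash
python3 - <<'E'
from h import *
for n,b,l in(("scene",(282.3,207.5),(253,261)),("side",(298,236),(317.4,292))):
    B=ray(n,b,.090);L=ray(n,l,.092);d=B-L
    print(n,B.round(4),L.round(4),np.linalg.norm(d[:2]).round(4))
    for q in(.014,.028): 
        print(q,np.degrees(np.arctan2(d[1],d[0])-np.arctan2(.160-q,-.017)).round(1))
# corners of unit top in side view
for uv in((266,233),(332,228),(272,350),(352,341)): print(ray("side",uv,.07).round(3))
E
```

```text
scene [ 0.5066 -0.034   0.09  ] [ 0.5432 -0.1675  0.092 ] 0.1384
0.014 8.7
0.028 8.0
side [ 0.5084 -0.0371  0.09  ] [ 0.5413 -0.1677  0.092 ] 0.1347
0.014 7.5
0.028 6.8
[ 0.446 -0.007  0.07 ]
[0.574 0.005 0.07 ]
[ 0.473 -0.255  0.07 ]
[ 0.592 -0.243  0.07 ]
```

```bash
python3 - <<'E'
from h import *
for uv in((228,127),(298,129)): print(ray("side",uv,0).round(3))
for uv in((342,72),(405,98)): print(ray("scene",uv,0).round(3))
E
```

```text
[0.291 0.522 0.   ]
[0.499 0.51  0.   ]
[0.269 0.549 0.   ]
[0.486 0.537 0.   ]
```

Emit:
{"name": "drive_tool", "arguments": {
  "steps": [
    [-4.5,-4,0,0,0,0],
    [-9,-8,0,0,0,0],
    [-13.5,-12,0,0,0,0],
    [-18,-16,0,0,0,0],
    [-22.5,-20,0,0,0,0]
  ],
  "gripper": -1
}}

```text
time_s: 0.72
position: [0.3052, 0.25, 0.2059]
tool_rot: [[-0.963, 0.271, 0.0], [0.271, 0.963, 0.0], [-0.0, 0.0, -1.0]]
contact_force: [1.2, 0.4, -0.1]
gripper_width: -0.001
grasp_force: 0.0
```

Emit:
{"name": "drive_tool", "arguments": {
  "steps": [
    [-4.5,-4,0,0,0,0],
    [-9,-8,0,0,0,0],
    [-13.5,-12,0,0,0,0],
    [-18,-16,0,0,0,0],
    [-22.5,-20,0,0,0,0]
  ]
}}

```text
time_s: 1.35
position: [0.4676, -0.0037, 0.2059]
tool_rot: [[-0.962, 0.272, -0.0], [0.272, 0.962, 0.0], [0.0, 0.0, -1.0]]
contact_force: [0.4, 1.4, 0.0]
gripper_width: -0.003
grasp_force: 0.0
```

Emit:
{"name": "drive_tool", "arguments": {
  "steps": [
    [-4.5,-4,0,0,0,-8],
    [-9.7,-8,0,0,0,-16],
    [-9.7,-9.3,0,0,0,-22.7],
    [-9.7,-9.3,0,0,0,-22.7],
    [-9.7,-9.3,0,0,0,-22.7]
  ]
}}

```text
time_s: 1.98
position: [0.535, -0.1168, 0.2062]
tool_rot: [[-0.993, -0.119, 0.0], [-0.119, 0.993, 0.0], [-0.0, 0.0, -1.0]]
contact_force: [-0.3, 0.7, 0.4]
gripper_width: 0.003
grasp_force: 0.0
```

```bash
python3 - <<'E'
from h import *
s=bot.sense();print(s["time_s"],s["position"],np.round(s["tool_rot"],3).tolist(),s["contact_force"])
K,R,t=cam("wrist");print((-R.T@t).round(3))
i=grab("wrist","pics/w1.png");r=[]
print("green",blobs(i,(45,100,50),(80,255,255)));print("red",blobs(i,(0,140,80),(6,255,255)));print("yel",blobs(i,(23,120,120),(34,255,255),5))
E
```

```text
1.975 [ 0.53499647 -0.11678824  0.20622302] [[-0.993, -0.119, 0.0], [-0.119, 0.993, 0.0], [-0.0, 0.0, -1.0]] [-0.31204632  0.67521375  0.4018604 ]
[ 0.459 -0.125  0.374]
green [([2.8, 149.9], [0, 138, 9, 21, 121]), ([403.2, 167.4], [389, 154, 29, 28, 648]), ([395.1, 209.8], [391, 206, 9, 9, 61])]
red [([280.3, 65.0], [267, 28, 27, 75, 1615]), ([452.6, 45.4], [418, 29, 69, 34, 1736]), ([244.0, 148.7], [242, 141, 5, 16, 64]), ([271.6, 183.7], [263, 170, 17, 29, 357])]
yel [([284.9, 148.3], [283, 141, 5, 16, 56]), ([496.8, 144.8], [494, 144, 6, 3, 10])]
```

View pics/w1.png

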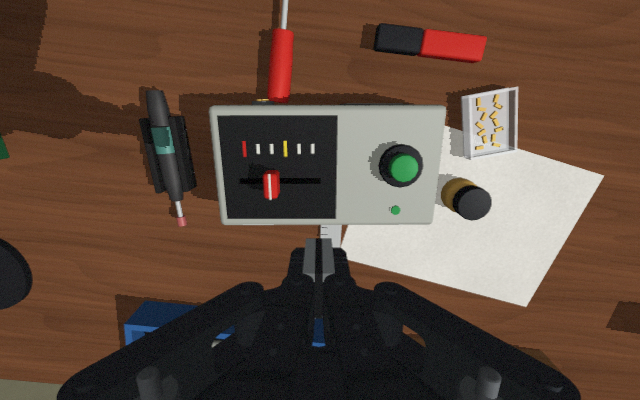

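The wrist view shows the unit nearly square to the image. The lever is at (272,184), the red mark at (244,149), the yellow mark at (285,148) and the button at (403,167).

```bash
python3 - <<'E'
from h import *
T=np.array(bot.sense()["tool_rot"]);p=np.array(bot.sense()["position"])
r=ray("wrist",(244,148.7),.07);y=ray("wrist",(284.9,148.3),.07);L=ray("wrist",(271.6,183),.095);B=ray("wrist",(403.5,167),.092)
d=y-r;print("mark dist",np.linalg.norm(d),"yaw",np.degrees(np.arctan2(-d[0],d[1])))
c=[ray("wrist",u,.07) for u in((211,107),(445,107),(433,223),(221,223))];print(np.round(c,3).tolist())
e=B-r;print("B",B.round(4),"L",L.round(4),"r",r.round(4))
u=d/np.linalg.norm(d);print("q mark",(L-r)@u,"B-L along",(B-L)@u,"B-r",(B-r)@u)
for n,v in(("L",L),("B",B)): print(n,"in tool",(T.T@(v-p)*100).round(2))
E
```

```text
mark dist 0.042118923639849065 yaw 7.4580556648162135
[[0.473, -0.23, 0.07], [0.445, -0.0, 0.07], [0.567, 0.017, 0.07], [0.596, -0.217, 0.07]]
B [ 0.5056 -0.0358  0.092 ] L [ 0.5362 -0.1616  0.095 ] r [ 0.5102 -0.1958  0.07  ]
q mark 0.030496874691452812 B-L along 0.12871726430633748 B-r 0.15921413899779027
L in tool [ 0.43 -4.48 11.14]
B in tool [ 1.96  8.38 11.44]
```

Emit:
{"name": "drive_tool", "arguments": {
  "steps": [
    [0.2,0,4,0,0,0],
    [0.4,0,8,0,0,0],
    [0.4,0,11,0,0,0],
    [0.4,0,12.4,0,0,0],
    [0.4,0,12.4,0,0,0]
  ]
}}

```text
time_s: 2.65
position: [0.531, -0.1175, 0.082]
tool_rot: [[-0.993, -0.121, -0.001], [-0.121, 0.993, 0.0], [0.001, 0.0, -1.0]]
contact_force: [-0.2, -0.2, -0.6]
gripper_width: 0.001
grasp_force: 0.0
```

Emit:
{"name": "drive_tool", "arguments": {
  "steps": [
    [0,-0.3,0,0,0,0],
    [0,-0.6,0,0,0,0],
    [0,-0.9,0,0,0,0],
    [0,-1.2,0,0,0,0],
    [0,-1.2,0,0,0,0]
  ]
}}

```text
time_s: 3.28
position: [0.5327, -0.1303, 0.0821]
tool_rot: [[-0.993, -0.121, 0.0], [-0.121, 0.993, 0.0], [-0.0, 0.0, -1.0]]
contact_force: [-0.3, 0.7, -0.2]
gripper_width: -0.001
grasp_force: 0.0
```

Emit:
{"name": "drive_tool", "arguments": {
  "steps": [
    [0,-0.4,0,0,0,0],
    [0,-0.8,0,0,0,0],
    [0,-1.2,0,0,0,0],
    [0,-1.5,0,0,0,0],
    [0,-1.8,0,0,0,0]
  ]
}}

```text
time_s: 3.9
position: [0.5348, -0.1481, 0.0821]
tool_rot: [[-0.993, -0.121, 0.0], [-0.121, 0.993, 0.0], [-0.0, 0.0, -1.0]]
contact_force: [-0.1, -0.2, 0.0]
gripper_width: -0.003
grasp_force: 0.0
```

Emit:
{"name": "drive_tool", "arguments": {
  "steps": [
    [0,-0.3,0,0,0,0],
    [0,-0.6,0,0,0,0],
    [0,-0.9,0,0,0,0],
    [0,-1.2,0,0,0,0],
    [0,-1.4,0,0,0,0]
  ]
}}

```text
time_s: 4.53
position: [0.5365, -0.1619, 0.0821]
tool_rot: [[-0.993, -0.121, 0.0], [-0.121, 0.993, 0.0], [-0.0, 0.0, -1.0]]
contact_force: [-0.1, 0.1, 0.2]
gripper_width: -0.002
grasp_force: 0.0
```

Emit:
{"name": "drive_tool", "arguments": {
  "steps": [
    [0,-0.15,0,0,0,0],
    [0,-0.3,0,0,0,0],
    [0,-0.45,0,0,0,0],
    [0,-0.6,0,0,0,0],
    [0,-0.6,0,0,0,0]
  ]
}}

```text
time_s: 5.15
position: [0.5372, -0.1678, 0.0821]
tool_rot: [[-0.993, -0.121, 0.0], [-0.121, 0.993, 0.0], [-0.0, 0.0, -1.0]]
contact_force: [-0.0, -0.1, -0.5]
gripper_width: 0.004
grasp_force: 0.0
```

Emit:
{"name": "drive_tool", "arguments": {
  "steps": [
    [0,-0.1,0,0,0,0],
    [0,-0.2,0,0,0,0],
    [0,-0.3,0,0,0,0],
    [0,-0.4,0,0,0,0],
    [0,-0.4,0,0,0,0]
  ]
}}

```text
time_s: 5.78
position: [0.5377, -0.1717, 0.0821]
tool_rot: [[-0.993, -0.121, 0.0], [-0.121, 0.993, 0.0], [-0.0, 0.0, -1.0]]
contact_force: [-0.1, -0.4, -0.1]
gripper_width: 0.001
grasp_force: 0.0
```

```bash
python3 - <<'E'
from h import *
i=grab("side");cv2.imwrite("pics/s2.png",cv2.resize(i[180:370,200:420],None,fx=3,fy=3))
E
```

```text
(no output)
```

View pics/s2.png

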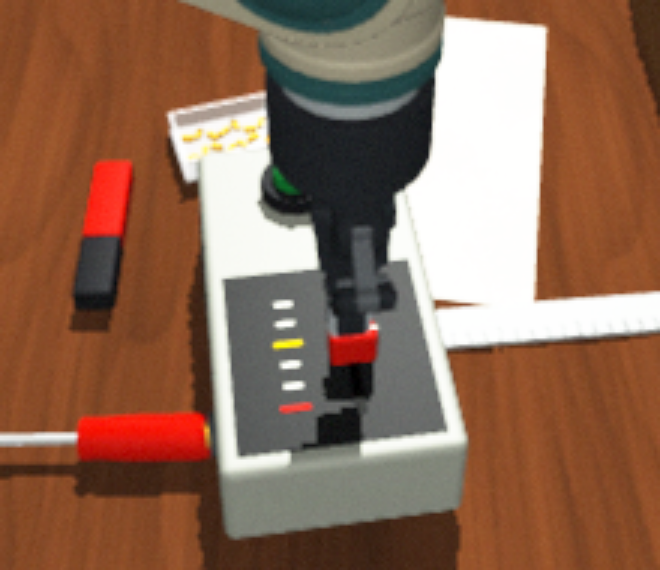

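The crop shows the finger directly behind the lever at crop (353,348). The lever seems hardly moved, so I'll measure it before pushing on.

```bash
python3 - <<'E'
from h import *
i=grab("side");print("side",[b for b in blobs(i,(0,140,80),(6,255,255)) if 280<b[0][0]<350])
p=np.array(bot.sense()["position"]);K,R,t=cam("side");v=K@(R@p+t);print("tcp px",v[:2]/v[2])
q=np.array([.5102,-.1958,.07])
for n in("scene","side"):
  K,R,t=cam(n)
  for q in(.0,.014,.028):
    a=np.radians(7.3);c=np.array([.5056,-.0358,.095])+np.array([.017*np.cos(a)+(.160-q)*np.sin(a),.017*np.sin(a)-(.160-q)*np.cos(a),0]);v=K@(R@c+t);print(n,q,c.round(4),(v[:2]/v[2]).round(1))
i=grab("scene");print("scene",[b for b in blobs(i,(0,140,80),(6,255,255)) if 230<b[0][0]<270])
i=grab("wrist");print("wrist",[b for b in blobs(i,(0,140,80),(6,255,255))]);cv2.imwrite("pics/w3.png",i)
E
```

```text
side [([317.4, 295.6], [310, 290, 16, 12, 162])]
tcp px [315.17672325 297.87158468]
scene 0.0 [ 0.5428 -0.1923  0.095 ] [243.6 269.4]
scene 0.014 [ 0.541  -0.1785  0.095 ] [247.9 263.6]
scene 0.028 [ 0.5392 -0.1646  0.095 ] [252.2 257.9]
side 0.0 [ 0.5428 -0.1923  0.095 ] [318.7 303.5]
side 0.014 [ 0.541  -0.1785  0.095 ] [317.4 296.3]
side 0.028 [ 0.5392 -0.1646  0.095 ] [316.1 289.3]
scene [([261.6, 187.9], [257, 181, 11, 16, 112]), ([254.5, 263.0], [247, 256, 14, 13, 105])]
wrist [([335.2, 51.2], [313, 0, 46, 107, 3471]), ([600.7, 19.9], [553, 0, 87, 46, 3225]), ([284.3, 181.6], [281, 169, 7, 26, 150]), ([331.9, 230.2], [319, 217, 24, 31, 487])]
```

View pics/w3.png

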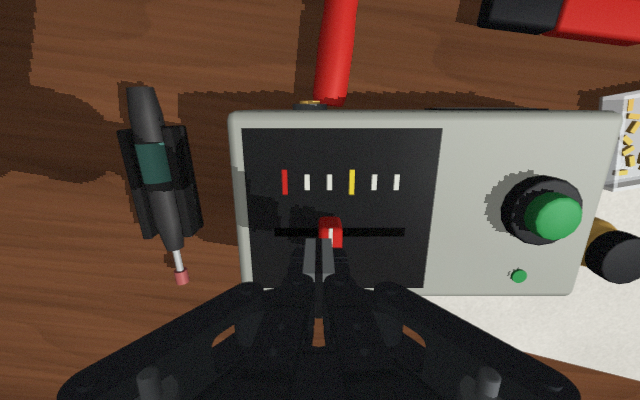

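The wrist view has the lever still at click 2, at (332,230), with the finger tip at (320,240) overlapping its far-x side and no contact force. I'll triangulate the lever and check where the TCP projects.

```bash
python3 - <<'E'
from h import *
s=bot.sense();T=np.array(s["tool_rot"]);p=np.array(s["position"]);print(p,s["contact_force"])
def pr(n,x):
    K,R,t=cam(n);v=K@(R@x+t);return (v[:2]/v[2]).round(1)
for o in((0,0,0),(.011,0,0),(-.011,0,0),(0,0,-.02),(.011,0,-.02)): print(o,pr("wrist",p+T@np.array(o)),pr("side",p+T@np.array(o)),pr("scene",p+T@np.array(o)))
K,R,t=cam("wrist");print("cam",-R.T@t,R[2])
# triangulate lever: side+scene+wrist
A=np.zeros((3,3));b=np.zeros(3);X=[]
for n,uv in(("side",(317.4,295.5)),("scene",(253,263)),("wrist",(331,228))):
    a=ray(n,uv,0);c=ray(n,uv,.2);d=(c-a)/np.linalg.norm(c-a);M=np.eye(3)-np.outer(d,d);A+=M;b+=M@a
    X.append((n,ray(n,uv,.09).round(4).tolist()))
print(np.linalg.solve(A,b),X)
for n in("wrist","side"):
    for z in(.07,.08,.095): print(n,z,pr(n,np.array([.5392,-.1646,z])))
E
```

```text
[ 0.53773763 -0.17165879  0.082092  ] [ 0.17631516 -0.3164347   0.33708951]
(0, 0, 0) [316.8 234.4] [315.2 297.9] [249.9 264.3]
(0.011, 0, 0) [316.8 217.8] [308.4 298.6] [244.9 262.1]
(-0.011, 0, 0) [316.9 250.4] [321.9 297.1] [255.  266.6]
(0, 0, -0.02) [316.7 249.3] [315.3 290. ] [248.5 257.9]
(0.011, 0, -0.02) [316.6 231.1] [308.4 290.8] [243.4 255.7]
cam [ 0.4622362  -0.17993876  0.24988103] [ 0.29395948  0.03569887 -0.95515099]
[ 0.53805869 -0.16267247  0.07511171] [('side', [0.5412, -0.1731, 0.09]), ('scene', [0.545, -0.17, 0.09]), ('wrist', [0.5291, -0.1643, 0.09])]
wrist 0.07 [327.2 230. ]
wrist 0.08 [327.7 236.4]
wrist 0.095 [328.5 247.3]
side 0.07 [316.  298.9]
side 0.08 [316.  295.1]
side 0.095 [316.1 289.3]
```

The finger's visible tip seems about 13–15 mm higher than the TCP reading, so it passed just over the lever without touching it. I'll go back towards the button, then come down in small steps, feeling for the top face.

Emit:
{"name": "drive_tool", "arguments": {
  "steps": [
    [0,0.9,-0.3,0,0,0],
    [0,1.8,-0.3,0,0,0],
    [0,2.7,-0.3,0,0,0],
    [0,3.5,0,0,0,0],
    [0,3.5,0,0,0,0]
  ]
}}

```text
time_s: 6.6
position: [0.5332, -0.1362, 0.0817]
tool_rot: [[-0.993, -0.122, -0.001], [-0.122, 0.993, 0.0], [0.001, 0.0, -1.0]]
contact_force: [0.2, -0.5, -0.5]
gripper_width: -0.003
grasp_force: 0.0
```

Emit:
{"name": "drive_tool", "arguments": {
  "steps": [
    [0,0,0.2,0,0,0],
    [0,0,0.4,0,0,0],
    [0,0,0.6,0,0,0],
    [0,0,0.8,0,0,0],
    [0,0,0.8,0,0,0]
  ]
}}

```text
time_s: 7.22
position: [0.5333, -0.137, 0.0738]
tool_rot: [[-0.993, -0.121, -0.0], [-0.121, 0.993, 0.0], [0.0, 0.0, -1.0]]
contact_force: [-0.1, -0.3, 0.4]
gripper_width: -0.004
grasp_force: 0.0
```

```bash
python3 - <<'E'
from h import *
i=grab("side");cv2.imwrite("pics/s4.png",cv2.resize(i[210:330,240:380],None,fx=5,fy=5,interpolation=cv2.INTER_CUBIC))
print(bot.sense()["position"],[b for b in blobs(i,(0,140,80),(6,255,255)) if 280<b[0][0]<350])
E
```

```text
[ 0.53343805 -0.13695695  0.07398665] [([317.2, 295.5], [309, 290, 17, 12, 165])]
```

View pics/s4.png

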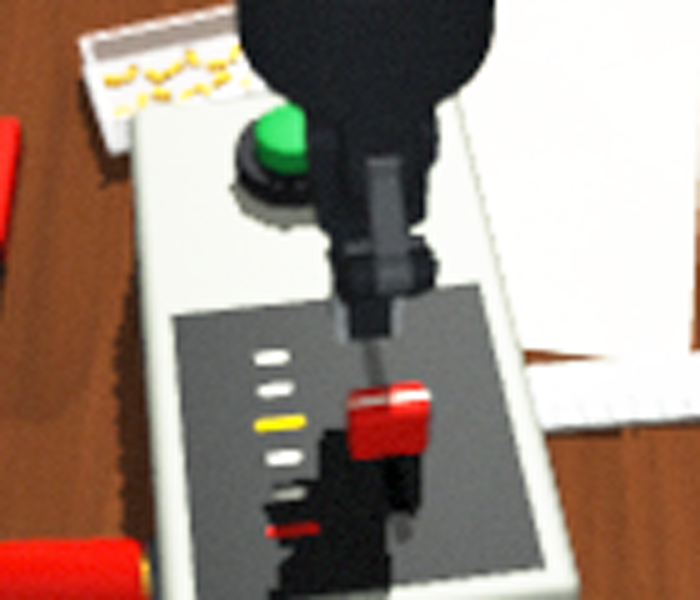

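The tip is at crop (370,340), which is about 14 mm above the reported TCP. The lever is still at click 2, at crop (388,425). I'll go down another 1 cm, carefully.

Emit:
{"name": "drive_tool", "arguments": {
  "steps": [
    [0,0,0.2,0,0,0],
    [0,0,0.4,0,0,0],
    [0,0,0.6,0,0,0],
    [0,0,0.8,0,0,0],
    [0,0,0.8,0,0,0]
  ]
}}

```text
time_s: 7.9
position: [0.5334, -0.1369, 0.0658]
tool_rot: [[-0.993, -0.121, -0.0], [-0.121, 0.993, 0.0], [0.0, 0.0, -1.0]]
contact_force: [-1.0, -0.4, 0.2]
gripper_width: -0.003
grasp_force: 0.0
```

Emit:
{"name": "drive_tool", "arguments": {
  "steps": [
    [0,-0.3,0,0,0,0],
    [0,-0.6,0,0,0,0],
    [0,-0.9,0,0,0,0],
    [0,-1.1,0,0,0,0],
    [0,-1.3,0,0,0,0]
  ]
}}

```text
time_s: 8.52
position: [0.5351, -0.15, 0.0661]
tool_rot: [[-0.993, -0.121, 0.0], [-0.121, 0.993, 0.0], [-0.0, 0.0, -1.0]]
contact_force: [-0.9, 0.1, 0.6]
gripper_width: 0.004
grasp_force: 0.0
```

Emit:
{"name": "drive_tool", "arguments": {
  "steps": [
    [0,-0.2,0,0,0,0],
    [0,-0.4,0,0,0,0],
    [0,-0.6,0,0,0,0]
  ]
}}

```text
time_s: 8.9
position: [0.5357, -0.1553, 0.0661]
tool_rot: [[-0.993, -0.121, -0.0], [-0.121, 0.993, 0.001], [0.0, 0.001, -1.0]]
contact_force: [-0.9, 3.9, 1.5]
gripper_width: -0.001
grasp_force: 2.2
```

Emit:
{"name": "drive_tool", "arguments": {
  "steps": [
    [0,-0.2,0,0,0,0],
    [0,-0.4,0,0,0,0],
    [0,-0.6,0,0,0,0]
  ]
}}

```text
time_s: 9.28
position: [0.5366, -0.1624, 0.0661]
tool_rot: [[-0.993, -0.121, 0.0], [-0.121, 0.993, -0.001], [-0.0, -0.001, -1.0]]
contact_force: [0.7, 0.2, 0.8]
gripper_width: 0.003
grasp_force: 0.0
```

Emit:
{"name": "drive_tool", "arguments": {
  "steps": [
    [0,-0.2,0,0,0,0],
    [0,-0.4,0,0,0,0],
    [0,-0.6,0,0,0,0]
  ]
}}

```text
time_s: 9.65
position: [0.5372, -0.1674, 0.0661]
tool_rot: [[-0.993, -0.121, -0.0], [-0.121, 0.993, 0.001], [0.0, 0.001, -1.0]]
contact_force: [-0.8, 4.4, 0.9]
gripper_width: -0.004
grasp_force: 1.7
```

```bash
python3 - <<'E'
from h import *
i=grab("side");print([b for b in blobs(i,(0,140,80),(6,255,255)) if 280<b[0][0]<350])
E
```

```text
[([318.7, 303.5], [311, 298, 17, 12, 169])]
```

Emit:
{"name": "drive_tool", "arguments": {
  "steps": [
    [0,-0.2,0,0,0,0],
    [0,-0.4,0,0,0,0],
    [0,-0.6,0,0,0,0]
  ]
}}

```text
time_s: 10.07
position: [0.5381, -0.1743, 0.0661]
tool_rot: [[-0.993, -0.121, 0.0], [-0.121, 0.993, -0.001], [-0.0, -0.001, -1.0]]
contact_force: [-0.1, 0.0, -0.7]
gripper_width: 0.002
grasp_force: 0.0
```

Emit:
{"name": "drive_tool", "arguments": {
  "steps": [
    [0,-0.2,0,0,0,0],
    [0,-0.4,0,0,0,0],
    [0,-0.6,0,0,0,0]
  ]
}}

```text
time_s: 10.45
position: [0.5387, -0.1795, 0.066]
tool_rot: [[-0.993, -0.121, -0.0], [-0.121, 0.993, 0.001], [0.0, 0.001, -1.0]]
contact_force: [-1.4, 5.3, 2.0]
gripper_width: 0.002
grasp_force: 3.0
```

```bash
python3 - <<'E'
from h import *
i=grab("side");print([b for b in blobs(i,(0,140,80),(6,255,255)) if 280<b[0][0]<350],bot.sense()["contact_force"])
E
```

```text
[([319.8, 309.9], [312, 305, 17, 11, 173])] [-0.93101879  2.01601565  1.04427133]
```

Emit:
{"name": "drive_tool", "arguments": {
  "steps": [
    [0,-0.1,0,0,0,0],
    [0,-0.1,0,0,0,0],
    [0,-0.1,0,0,0,0]
  ]
}}

```text
time_s: 10.88
position: [0.5387, -0.1794, 0.066]
tool_rot: [[-0.993, -0.122, -0.001], [-0.122, 0.993, 0.002], [0.0, 0.002, -1.0]]
contact_force: [-1.4, 5.8, 1.6]
gripper_width: 0.003
grasp_force: 3.0
```

The lever is at the hard stop: the force climbed while the position held. Next I'll lift, pass over the lever and come down on its far side.

Emit:
{"name": "drive_tool", "arguments": {
  "steps": [
    [0,0.5,0,0,0,0],
    [0,0.5,-2,0,0,0],
    [0,0.5,-4,0,0,0],
    [0,0.5,-4,0,0,0],
    [0,0.5,-4,0,0,0]
  ]
}}

```text
time_s: 11.5
position: [0.5378, -0.1756, 0.1051]
tool_rot: [[-0.993, -0.121, -0.001], [-0.121, 0.993, 0.0], [0.001, 0.0, -1.0]]
contact_force: [-0.1, 0.2, -0.1]
gripper_width: -0.006
grasp_force: 0.0
```

Emit:
{"name": "drive_tool", "arguments": {
  "steps": [
    [0,-1.5,0,0,0,0],
    [0,-3,0,0,0,0],
    [0,-4.2,0,0,0,0],
    [0,-4.2,0,0,0,0]
  ]
}}

```text
time_s: 12.0
position: [0.5432, -0.2185, 0.1058]
tool_rot: [[-0.993, -0.119, -0.0], [-0.119, 0.993, 0.0], [0.0, 0.0, -1.0]]
contact_force: [0.2, 0.0, -0.7]
gripper_width: 0.004
grasp_force: 0.0
```

Emit:
{"name": "drive_tool", "arguments": {
  "steps": [
    [0,0,1.2,0,0,0],
    [0,0,2.4,0,0,0],
    [0,0,3.6,0,0,0],
    [0,0,4,0,0,0],
    [0,0,4,0,0,0]
  ]
}}

```text
time_s: 12.62
position: [0.5432, -0.2172, 0.0657]
tool_rot: [[-0.993, -0.121, -0.0], [-0.121, 0.993, 0.0], [0.0, 0.0, -1.0]]
contact_force: [1.0, -0.0, -0.5]
gripper_width: -0.003
grasp_force: 0.0
```

```bash
python3 - <<'E'
from h import *
i=grab("side");print([b for b in blobs(i,(0,140,80),(6,255,255)) if 280<b[0][0]<350])
i=grab("wrist");cv2.imwrite("pics/w5.png",i);print(blobs(i,(0,140,80),(6,255,255)),blobs(i,(23,120,120),(34,255,255),5))
E
```

```text
[]
[([403.6, 50.9], [376, 0, 56, 107, 3993]), ([633.6, 28.3], [625, 25, 15, 7, 67]), ([361.4, 188.5], [358, 175, 8, 28, 174]), ([362.8, 252.6], [349, 226, 30, 56, 1259])] [([434.5, 188.4], [430, 175, 10, 28, 177])]
```

View pics/w5.png

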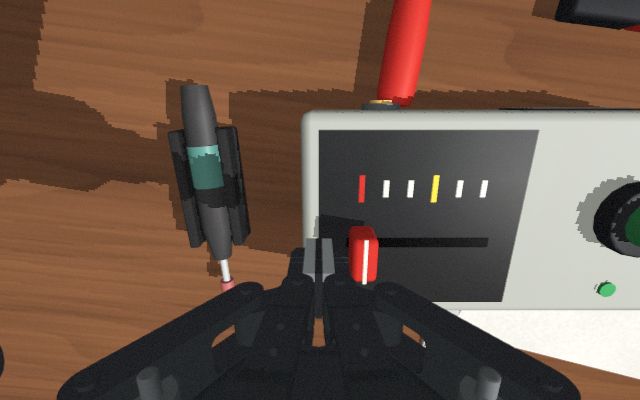

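The wrist view confirms the lever is at the red mark, at (363,253). The finger is on its -y side at (318,250), with a gap of about 7 mm. I'll push forward slowly.

Emit:
{"name": "drive_tool", "arguments": {
  "steps": [
    [0,0.2,0,0,0,0],
    [0,0.4,0,0,0,0],
    [0,0.6,0,0,0,0],
    [0,0.8,0,0,0,0]
  ]
}}

```text
time_s: 13.22
position: [0.5423, -0.2092, 0.0661]
tool_rot: [[-0.993, -0.121, 0.0], [-0.121, 0.993, 0.0], [-0.0, 0.0, -1.0]]
contact_force: [1.2, -0.1, 0.8]
gripper_width: 0.0
grasp_force: 0.0
```

Emit:
{"name": "drive_tool", "arguments": {
  "steps": [
    [0,0.15,0,0,0,0],
    [0,0.3,0,0,0,0]
  ]
}}

```text
time_s: 13.48
position: [0.542, -0.2063, 0.0661]
tool_rot: [[-0.993, -0.121, 0.0], [-0.121, 0.993, 0.0], [-0.0, 0.0, -1.0]]
contact_force: [-0.4, 0.7, -0.4]
gripper_width: 0.002
grasp_force: 0.0
```

Emit:
{"name": "drive_tool", "arguments": {
  "steps": [
    [0,0.15,0,0,0,0],
    [0,0.3,0,0,0,0]
  ]
}}

```text
time_s: 13.72
position: [0.5416, -0.2039, 0.0661]
tool_rot: [[-0.993, -0.121, 0.0], [-0.121, 0.993, -0.001], [-0.0, -0.001, -1.0]]
contact_force: [1.8, -3.3, -1.6]
gripper_width: -0.003
grasp_force: 1.8
```

Emit:
{"name": "drive_tool", "arguments": {
  "steps": [
    [0,0.15,0,0,0,0],
    [0,0.3,0,0,0,0]
  ]
}}

```text
time_s: 13.98
position: [0.5412, -0.2007, 0.0661]
tool_rot: [[-0.993, -0.121, 0.0], [-0.121, 0.993, -0.0], [-0.0, -0.0, -1.0]]
contact_force: [0.4, -2.3, -0.8]
gripper_width: 0.001
grasp_force: 1.6
```

Emit:
{"name": "drive_tool", "arguments": {
  "steps": [
    [0,0.15,0,0,0,0],
    [0,0.3,0,0,0,0]
  ]
}}

```text
time_s: 14.22
position: [0.5408, -0.1968, 0.066]
tool_rot: [[-0.993, -0.122, -0.0], [-0.122, 0.993, 0.001], [0.0, 0.001, -1.0]]
contact_force: [-0.4, -0.5, 0.2]
gripper_width: -0.002
grasp_force: 0.0
```

Emit:
{"name": "drive_tool", "arguments": {
  "steps": [
    [0,0.15,0,0,0,0],
    [0,0.3,0,0,0,0]
  ]
}}

```text
time_s: 14.48
position: [0.5405, -0.1942, 0.0661]
tool_rot: [[-0.993, -0.121, -0.0], [-0.121, 0.993, 0.0], [0.0, 0.0, -1.0]]
contact_force: [0.1, -0.1, 0.2]
gripper_width: -0.002
grasp_force: 0.0
```

Emit:
{"name": "drive_tool", "arguments": {
  "steps": [
    [0,0.15,0,0,0,0],
    [0,0.3,0,0,0,0]
  ]
}}

```text
time_s: 14.72
position: [0.5402, -0.1916, 0.0661]
tool_rot: [[-0.993, -0.121, 0.0], [-0.121, 0.993, -0.0], [-0.0, -0.0, -1.0]]
contact_force: [0.1, -2.0, -0.5]
gripper_width: 0.006
grasp_force: 0.9
```

Emit:
{"name": "drive_tool", "arguments": {
  "steps": [
    [0,0.15,0,0,0,0],
    [0,0.3,0,0,0,0]
  ]
}}

```text
time_s: 14.98
position: [0.5398, -0.1891, 0.0661]
tool_rot: [[-0.993, -0.121, 0.0], [-0.121, 0.993, -0.001], [-0.0, -0.001, -1.0]]
contact_force: [0.6, -4.1, -0.5]
gripper_width: -0.005
grasp_force: 2.1
```

Emit:
{"name": "drive_tool", "arguments": {
  "steps": [
    [0,0.15,0,0,0,0],
    [0,0.3,0,0,0,0]
  ]
}}

```text
time_s: 15.22
position: [0.5394, -0.1854, 0.0661]
tool_rot: [[-0.993, -0.121, 0.0], [-0.121, 0.993, 0.001], [-0.0, 0.001, -1.0]]
contact_force: [0.9, -1.1, 0.4]
gripper_width: 0.001
grasp_force: 0.5
```

```bash
cat > m.py <<'E'
from h import *
i=grab("wrist");r=[b for b in blobs(i,(0,140,80),(6,255,255)) if b[0][1]>120];y=blobs(i,(23,120,120),(34,255,255),20)
print(r,y)
E
python3 m.py
```

```text
[([305.3, 188.1], [302, 175, 7, 28, 178]), ([346.5, 245.7], [330, 226, 28, 54, 745])] [([378.5, 188.3], [375, 175, 8, 28, 177])]
```

Emit:
{"name": "drive_tool", "arguments": {
  "steps": [
    [0,0.15,0,0,0,0],
    [0,0.3,0,0,0,0]
  ]
}}

```text
time_s: 15.52
position: [0.539, -0.1821, 0.066]
tool_rot: [[-0.993, -0.121, -0.0], [-0.121, 0.993, 0.001], [0.0, 0.001, -1.0]]
contact_force: [0.0, -0.4, -0.2]
gripper_width: -0.001
grasp_force: 0.0
```

Emit:
{"name": "drive_tool", "arguments": {
  "steps": [
    [0,0.15,0,0,0,0],
    [0,0.3,0,0,0,0]
  ]
}}

```text
time_s: 15.78
position: [0.5387, -0.1794, 0.0661]
tool_rot: [[-0.993, -0.121, 0.0], [-0.121, 0.993, 0.0], [-0.0, 0.0, -1.0]]
contact_force: [-0.7, 0.4, 0.4]
gripper_width: 0.0
grasp_force: 0.0
```

Emit:
{"name": "drive_tool", "arguments": {
  "steps": [
    [0,0.15,0,0,0,0],
    [0,0.3,0,0,0,0]
  ]
}}

```text
time_s: 16.02
position: [0.5384, -0.177, 0.0661]
tool_rot: [[-0.993, -0.121, 0.0], [-0.121, 0.993, -0.001], [-0.0, -0.001, -1.0]]
contact_force: [0.3, -2.8, -1.2]
gripper_width: -0.002
grasp_force: 1.4
```

```bash
python3 m.py
```

```text
[([290.5, 188.3], [287, 175, 7, 28, 169]), ([346.7, 246.3], [331, 226, 27, 54, 693])] [([363.7, 188.3], [360, 175, 8, 28, 173])]
```

Emit:
{"name": "drive_tool", "arguments": {
  "steps": [
    [0,0.1,0,0,0,0],
    [0,0.2,0,0,0,0],
    [0,0.3,0,0,0,0]
  ]
}}

```text
time_s: 16.45
position: [0.538, -0.1739, 0.0661]
tool_rot: [[-0.993, -0.121, 0.0], [-0.121, 0.993, -0.0], [-0.0, -0.0, -1.0]]
contact_force: [0.4, -3.0, -1.6]
gripper_width: -0.003
grasp_force: 2.0
```

Emit:
{"name": "drive_tool", "arguments": {
  "steps": [
    [0,0.1,0,0,0,0],
    [0,0.2,0,0,0,0]
  ]
}}

```text
time_s: 16.7
position: [0.5376, -0.1712, 0.0661]
tool_rot: [[-0.993, -0.121, -0.0], [-0.121, 0.993, 0.001], [0.0, 0.001, -1.0]]
contact_force: [0.3, -0.3, 1.4]
gripper_width: 0.0
grasp_force: 0.2
```

```bash
python3 m.py
```

```text
[([280.3, 188.1], [277, 175, 8, 28, 176]), ([346.9, 246.4], [331, 227, 27, 52, 693])] [([353.6, 188.3], [350, 175, 8, 28, 171])]
```

Emit:
{"name": "drive_tool", "arguments": {
  "steps": [
    [0,0.1,0,0,0,0],
    [0,0.1,0,0,0,0]
  ]
}}

```text
time_s: 17.0
position: [0.5376, -0.1703, 0.0661]
tool_rot: [[-0.993, -0.121, -0.0], [-0.121, 0.993, 0.001], [0.0, 0.001, -1.0]]
contact_force: [-0.0, 0.1, 0.0]
gripper_width: -0.003
grasp_force: 0.0
```

```bash
python3 m.py
```

```text
[([278.8, 188.7], [276, 175, 7, 28, 176]), ([356.5, 250.8], [342, 227, 27, 55, 927])] [([352.0, 188.4], [349, 175, 7, 28, 170])]
```

The lever has snapped to the yellow mark and the finger is unloaded. I'll take the finger away and go over the button.

Emit:
{"name": "drive_tool", "arguments": {
  "steps": [
    [0,-0.8,0,0,0,0],
    [0,-0.8,-2.5,0,0,0],
    [0,-0.8,-5,0,0,0],
    [0,-0.8,-7,0,0,0],
    [0,-0.8,-7,0,0,0]
  ]
}}

```text
time_s: 17.68
position: [0.5395, -0.1794, 0.1378]
tool_rot: [[-0.993, -0.121, 0.003], [-0.121, 0.993, -0.001], [-0.003, -0.002, -1.0]]
contact_force: [-0.1, -0.6, -0.4]
gripper_width: 0.001
grasp_force: 0.0
```

Emit:
{"name": "drive_tool", "arguments": {
  "steps": [
    [0.5,4,0,0,0,0],
    [1,8,0,0,0,0],
    [1.6,12,0,0,0,0],
    [1.6,14.5,0,0,0,0],
    [1.6,14.5,0,0,0,0]
  ]
}}

```text
time_s: 18.3
position: [0.5046, -0.0356, 0.135]
tool_rot: [[-0.992, -0.123, -0.001], [-0.123, 0.992, 0.0], [0.001, 0.001, -1.0]]
contact_force: [0.2, 0.6, 0.4]
gripper_width: -0.003
grasp_force: 0.0
```

```bash
python3 - <<'E'
from h import *
s=bot.sense();T=np.array(s["tool_rot"]);p=np.array(s["position"]);print(p)
i=grab("wrist");cv2.imwrite("pics/w6.png",i)
g=[b for b in blobs(i,(45,100,50),(80,255,255))];print(g)
i=grab("side");print([b for b in blobs(i,(0,140,80),(6,255,255)) if 280<b[0][0]<350])
g=max([b for b in g if b[0][1]>120],key=lambda b:b[1][4])[0]
print("B in tool cm",T.T@(ray("wrist",g,.092)-p)*100)
E
```

```text
[ 0.50457893 -0.03556889  0.13498824]
[([318.0, 211.6], [300, 194, 37, 37, 1043])]
[([316.1, 288.5], [308, 283, 17, 12, 156])]
B in tool cm [-0.09002145 -0.09715792  4.29865098]
```

View pics/w6.png

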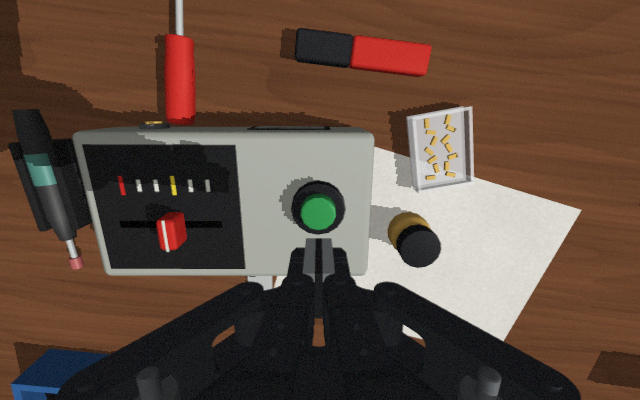

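The lever is by the yellow mark and the button is at (318,212), about 1 mm from directly under the tool. I'll descend onto it.

Emit:
{"name": "drive_tool", "arguments": {
  "steps": [
    [0,0,1.5,0,0,0],
    [0,0,3,0,0,0],
    [0,0,4.2,0,0,0],
    [0,0,5,0,0,0],
    [0,0,5,0,0,0]
  ]
}}

```text
time_s: 19.02
position: [0.5048, -0.0366, 0.0853]
tool_rot: [[-0.993, -0.121, -0.001], [-0.121, 0.993, 0.0], [0.001, 0.0, -1.0]]
contact_force: [0.3, 0.0, 0.2]
gripper_width: 0.002
grasp_force: 0.0
```

Emit:
{"name": "drive_tool", "arguments": {
  "steps": [
    [0,0,0.2,0,0,0],
    [0,0,0.4,0,0,0],
    [0,0,0.6,0,0,0],
    [0,0,0.8,0,0,0],
    [0,0,0.8,0,0,0]
  ]
}}

```text
time_s: 19.65
position: [0.505, -0.0366, 0.0779]
tool_rot: [[-0.993, -0.121, -0.0], [-0.121, 0.993, 0.0], [0.0, 0.0, -1.0]]
contact_force: [-0.2, 0.3, 0.1]
gripper_width: -0.0
grasp_force: 0.0
```

Emit:
{"name": "drive_tool", "arguments": {
  "steps": [
    [0,0,0.2,0,0,0],
    [0,0,0.4,0,0,0],
    [0,0,0.4,0,0,0]
  ]
}}

```text
time_s: 20.02
position: [0.505, -0.0366, 0.0738]
tool_rot: [[-0.993, -0.121, -0.0], [-0.121, 0.993, 0.0], [0.0, 0.0, -1.0]]
contact_force: [0.3, -0.1, 0.0]
gripper_width: -0.004
grasp_force: 0.0
```

Emit:
{"name": "drive_tool", "arguments": {
  "steps": [
    [0,0,0.2,0,0,0],
    [0,0,0.3,0,0,0],
    [0,0,0.3,0,0,0]
  ]
}}

```text
time_s: 20.4
position: [0.5051, -0.0366, 0.071]
tool_rot: [[-0.993, -0.121, -0.0], [-0.121, 0.993, 0.0], [0.0, 0.0, -1.0]]
contact_force: [-0.4, 0.4, -0.1]
gripper_width: 0.001
grasp_force: 0.0
```

Emit:
{"name": "drive_tool", "arguments": {
  "steps": [
    [0,0,0.15,0,0,0],
    [0,0,0.3,0,0,0],
    [0,0,0.3,0,0,0]
  ]
}}

```text
time_s: 20.78
position: [0.505, -0.0366, 0.0679]
tool_rot: [[-0.993, -0.121, -0.0], [-0.121, 0.993, 0.0], [0.0, 0.0, -1.0]]
contact_force: [-0.7, -0.1, -0.3]
gripper_width: -0.003
grasp_force: 0.0
```

Emit:
{"name": "drive_tool", "arguments": {
  "steps": [
    [0,0,0.15,0,0,0],
    [0,0,0.3,0,0,0],
    [0,0,0.3,0,0,0]
  ]
}}

```text
time_s: 21.15
position: [0.5052, -0.0367, 0.0652]
tool_rot: [[-0.993, -0.121, 0.0], [-0.121, 0.993, 0.0], [-0.0, -0.0, -1.0]]
contact_force: [0.2, 0.0, 2.0]
gripper_width: -0.0
grasp_force: 1.1
```

Contact with the button. I'll press it in.

Emit:
{"name": "drive_tool", "arguments": {
  "steps": [
    [0,0,0.15,0,0,0],
    [0,0,0.3,0,0,0],
    [0,0,0.3,0,0,0]
  ]
}}

```text
time_s: 21.52
position: [0.5053, -0.0366, 0.0622]
tool_rot: [[-0.993, -0.121, 0.0], [-0.121, 0.993, 0.0], [-0.0, 0.0, -1.0]]
contact_force: [-1.3, 0.7, 4.7]
gripper_width: 0.001
grasp_force: 2.0
```

Emit:
{"name": "drive_tool", "arguments": {
  "steps": [
    [0,0,0.15,0,0,0],
    [0,0,0.25,0,0,0],
    [0,0,0.25,0,0,0]
  ]
}}

```text
time_s: 21.9
position: [0.5054, -0.0367, 0.0607]
tool_rot: [[-0.993, -0.121, 0.001], [-0.121, 0.993, -0.0], [-0.001, -0.0, -1.0]]
contact_force: [-4.0, 0.5, 11.6]
gripper_width: -0.0
grasp_force: 5.6
```

The force rose to 11.6 N with the position stalled, so the button is fully in. I'll lift off.

Emit:
{"name": "drive_tool", "arguments": {
  "steps": [
    [0,0,-1,0,0,0],
    [0,0,-3,0,0,0],
    [0,0,-6,0,0,0],
    [0,0,-9,0,0,0],
    [0,0,-9,0,0,0]
  ]
}}

```text
time_s: 22.52
position: [0.5062, -0.0368, 0.1517]
tool_rot: [[-0.993, -0.121, 0.004], [-0.121, 0.993, -0.001], [-0.004, -0.001, -1.0]]
contact_force: [-1.0, -0.4, -0.3]
gripper_width: 0.004
grasp_force: 0.0
```

```bash
python3 - <<'E'
from h import *
s=bot.sense();print(s["position"],s["time_s"],s["contact_force"])
i=grab("side");print([b for b in blobs(i,(0,140,80),(6,255,255)) if 280<b[0][0]<350])
i=grab("wrist");r=blobs(i,(0,140,80),(6,255,255));g=blobs(i,(45,100,50),(80,255,255));print(r,g,blobs(i,(23,120,120),(34,255,255),20))
print([ray("wrist",b[0],.092) for b in g])
E
```

```text
[ 0.50623159 -0.03678036  0.15169533] 22.525 [-0.96475472 -0.40751591 -0.30345752]
[([316.0, 288.6], [308, 283, 17, 12, 157])]
[([187.2, 79.7], [173, 37, 30, 86, 2348]), ([387.5, 56.9], [350, 37, 77, 40, 2346]), ([133.8, 180.9], [131, 171, 7, 19, 84]), ([182.0, 222.7], [167, 206, 29, 35, 696])] [([319.5, 204.6], [303, 188, 34, 35, 928])] [([182.4, 181.1], [180, 172, 6, 18, 68])]
[array([ 0.50396983, -0.03477418,  0.092     ])]
```

Emit:
{"name": "drive_tool", "arguments": {
  "steps": [
    [0,0,0,0,0,0],
    [0,0,0,0,0,0],
    [0,0,0,0,0,0]
  ]
}}

```text
time_s: 23.0
position: [0.5049, -0.0366, 0.1491]
tool_rot: [[-0.993, -0.121, -0.001], [-0.121, 0.993, 0.0], [0.001, 0.0, -1.0]]
contact_force: [-0.0, -1.1, 0.6]
gripper_width: -0.002
grasp_force: 0.0
```

```bash
python3 -c "
from plant import bot
print(bot.close_job())"
```

```text
the job is handed in; nothing more can be done
None
```

I pushed the lever back to its off stop and then forward to the third click (yellow mark). I then pressed the start button fully in, let it go and handed the job in at about 23 s; no verdict was returned.

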